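# Find the tired spring mount under the balance and fold down its tag

### The job

The stone slab is off the balance's anti-vibration base, and one of its three spring mounts has gone soft. With closed fingertips, press the rubber top of each mount down by half a centimetre or more, working from left to right as seen from the robot, and feel how hard it pushes back; then push the service tag of the softest mount down flat to mark it for replacement, leaving the other two tags standing. Only press and push: do not grip, lift or dislodge the mounts, and leave the loose things around them alone.

Things in the scene. Friction and masses are not known exactly. Their poses are not given: they have to be found in the camera images.
- base: anti-vibration base of a balance, slab off: grey steel plate 260 x 420 mm, top 30 mm above the bench, fixed. Origin under its centre; z up, x away from the robot, y to its left (turned up to 17 degrees). Three mounts sit in it, pad axes at (-65, +115) left, (+75, 0) middle and farther away, (-65, -115) mm right in its x, y; which mount is in which seat varies
- mount_a: one of three like spring mounts, loose (0.6 to 1.1 kg), in 5 mm high locating lips. Foot plate 72 x 120 x 6 mm (y -84 to +36), on it a coil under a rubber-topped pad. Origin on the pad's axis at the plate's underside, 30 mm above the bench; z up, axes parallel to the base's. Its tag is at its -y side: hinge line along x at y -40 mm, 13 mm above the origin
- pad_a (a joint): how far the pad of mount_a is pressed down, m: 0 released, 0.012 at the stop. It springs back. The push grows with depth: 6 mm take 3 to 4 N on the tired, softest mount and 8 to 11 N on the two others. The tired spring also sits a little lower: its pad rests at about 0.0007, the others at 0, a difference within the noise of one reading
- pad_a_top (a point): centre of the flat rubber top (50 mm across) of the pad of mount_a; 70 mm above the mount's origin when released (100 mm above the bench), goes down with the pad
- tag_a (a joint): fold of the service tag of mount_a, rad: 0 standing up at 45 degrees, 0.785 folded down flat (its stop). Friction hinge: stays where it is left, takes 1 to 2 N at the free edge
- tag_a_edge (a point): middle of the free edge of the tag of mount_a: aluminium plate 32 mm wide (along the mount's x), 36 mm from hinge to free edge, 3 mm thick, 6 mm round edge. Leans outwards, to the mount's -y and up; the edge goes out and down as it is folded; flat, the edge lies 43 mm above the bench, 76 mm from the pad's axis
- mount_b: one of three like spring mounts, loose (0.6 to 1.1 kg), in 5 mm high locating lips. Foot plate 72 x 120 x 6 mm (y -84 to +36), on it a coil under a rubber-topped pad. Origin on the pad's axis at the plate's underside, 30 mm above the bench; z up, axes parallel to the base's. Its tag is at its -y side: hinge line along x at y -40 mm, 13 mm above the origin
- pad_b (a joint): how far the pad of mount_b is pressed down, m: 0 released, 0.012 at the stop. It springs back. The push grows with depth: 6 mm take 3 to 4 N on the tired, softest mount and 8 to 11 N on the two others. The tired spring also sits a little lower: its pad rests at about 0.0007, the others at 0, a difference within the noise of one reading
- pad_b_top (a point): centre of the flat rubber top (50 mm across) of the pad of mount_b; 70 mm above the mount's origin when released (100 mm above the bench), goes down with the pad
- tag_b (a joint): fold of the service tag of mount_b, rad: 0 standing up at 45 degrees, 0.785 folded down flat (its stop). Friction hinge: stays where it is left, takes 1 to 2 N at the free edge
- tag_b_edge (a point): middle of the free edge of the tag of mount_b: aluminium plate 32 mm wide (along the mount's x), 36 mm from hinge to free edge, 3 mm thick, 6 mm round edge. Leans outwards, to the mount's -y and up; the edge goes out and down as it is folded; flat, the edge lies 43 mm above the bench, 76 mm from the pad's axis
- mount_c: one of three like spring mounts, loose (0.6 to 1.1 kg), in 5 mm high locating lips. Foot plate 72 x 120 x 6 mm (y -84 to +36), on it a coil under a rubber-topped pad. Origin on the pad's axis at the plate's underside, 30 mm above the bench; z up, axes parallel to the base's. Its tag is at its -y side: hinge line along x at y -40 mm, 13 mm above the origin
- pad_c (a joint): how far the pad of mount_c is pressed down, m: 0 released, 0.012 at the stop. It springs back. The push grows with depth: 6 mm take 3 to 4 N on the tired, softest mount and 8 to 11 N on the two others. The tired spring also sits a little lower: its pad rests at about 0.0007, the others at 0, a difference within the noise of one reading
- pad_c_top (a point): centre of the flat rubber top (50 mm across) of the pad of mount_c; 70 mm above the mount's origin when released (100 mm above the bench), goes down with the pad
- tag_c (a joint): fold of the service tag of mount_c, rad: 0 standing up at 45 degrees, 0.785 folded down flat (its stop). Friction hinge: stays where it is left, takes 1 to 2 N at the free edge
- tag_c_edge (a point): middle of the free edge of the tag of mount_c: aluminium plate 32 mm wide (along the mount's x), 36 mm from hinge to free edge, 3 mm thick, 6 mm round edge. Leans outwards, to the mount's -y and up; the edge goes out and down as it is folded; flat, the edge lies 43 mm above the bench, 76 mm from the pad's axis
- weight: steel knob weight, 29 mm across, 45 mm high, standing on the base plate between the front mounts; loose, leave it; origin under its centre
- level: round bubble level, 40 mm across, 10 mm high, on the base plate; loose, leave it; origin under its centre
- weighing_bottle: small stoppered glass bottle, 31 mm across, 52 mm high, on the base plate; loose, leave it; origin under its centre
- flask_1: conical glass flask, 68 mm across the foot, 104 mm high, on the bench; loose, leave it; origin under its centre
- flask_2: conical glass flask like flask_1
- dropper: amber dropper bottle, 40 mm across, 99 mm high, on the bench; loose, leave it; origin under its centre
- bulb: pear-shaped rubber bulb standing on its flat end, 56 mm across, 85 mm high, on the bench; loose, leave it; origin under its centre
- hex_key: L-shaped steel key lying flat on the bench, arms 100 and 30 mm, 6 mm thick; loose, leave it; origin in the middle of the long arm (along its y), at its underside
Things that resemble listed ones, but are neither listed nor needed, are in the scene too. Leave any turquoise or yellow look-alike of the mount_a alone.

How it is judged:
By the outcome, as a careful person would: the job done as asked, in the order asked, and still so for the second after the job is handed in, with the robot touching nothing.
It also fails if it takes over 48 s, if anything falls off the work surface, if the arm or the gripper's body presses on something with over 40 N, if the wrist force passes 120 N, or if a joint passes its speed limit or range.

### The arm

A 6-joint arm with a two-finger parallel gripper is mounted at the origin on the work surface. World frame = base frame: x ahead of the robot, y to its left, z up, the work surface at z = 0. Lengths are in mm, angles in rad, forces in N, time in s.
With the tool pointing down it reaches from about 275 to 750 mm from the base axis. Payload 10.2 kg.
Tool frame: the origin (TCP) lies on the centre line of the jaws, within the pads' length; the fingertips stand 8 mm ahead of it and the grasp point (between the pads) lies 11 mm behind it; x points along the fingers, y is the direction in which the jaws open and shut, and the axes are right-handed (so a half turn about x gives the same grasp; the last joint's range is limited). The gripper opens to 85 mm and grips with 20 to 120 N. Pads are 22 mm wide; open, the fingers measure 114 mm over their backs; the gripper's body (76 mm by 85 mm) begins 54 mm behind the grasp point. The pads swing forward as they close: fully open they stand 13 mm farther back than shut.
Start: joints at [-1.472, 0.313, 1.498, -0, 1.331, -0.223], TCP at [166.031, -498.061, 239.294] pointing down, gripper open.
Joint ranges: [-2.94, 2.94], [-0.97, 2.17], [0.19, 2.56], [-1.23, 4.37], [0.02, 3.11], [-2.88, 2.88]. Speed limits (rad/s): [2.39, 2.39, 3.01, 3.14, 3.14, 3.14].

### API

Orientations are given as a unit quaternion [w, x, y, z].
In Python, from rig import ctrl, vision, workorder gives the robot as it stands. The module is installed in compiled form; this text tells all that it offers.
- The arm moves only by the shell command python3 -m jog 'ROWS' [OPENING] [FORCE]. ROWS is JSON, a list that holds one entry, the list of rows, each a list of 6 numbers: the shift along the tool's x, y, z in m, then the turn, a rotation vector about the tool's x, y, z in rad. A call has 1 to 12 rows; each row shifts and turns the commanded pose from where the row before left it, along the tool's axes as they then stand; what a row does not reach is not made up. A row lasts 1/8 s, in which the tool goes at most 62.5 mm and 10.7 degrees, less where a joint would pass 70% of its speed; a pose out of reach is approached as far as the arm can. A call is refused whole if a number of a shift passes 0.0625 or a number of a turn 0.188, either way. A call with a gripper value outside its range is refused whole. OPENING is the closure in counts, from 0 (fully open) to 255 (shut), set as the call begins (- or left out, the last holds). The fingers move at their own pace and stop on an object; FORCE is the grip in N (left out, the last holds). Time passes only in rows, so rows that do not move let the fingers close. It gives the time, the measured TCP pose, the force and the opening at its end, in the units of the state.
- ctrl.sense(): the state, without advancing time (a new reading comes with each control period).
- vision.capture(name): name is "side" or "top" or "wrist"; returns a dict with "image" (400x640x3 uint8, red, green, blue), "mtx" (3x3 intrinsics, pixels), "R" (3x3) and "t" (3): a world point X has camera coordinates R X + t; the wrist camera has in their place "hand_eye" (4x4, takes a point from camera to tool coordinates, whose origin is the TCP and whose axes are the tool frame's). Camera axes: x right, y down, z forward; pixel columns grow to the right and rows downward; lengths in mm; the calibration is good to about 2 mm. A picture is of the moment at which its call begins: read the wrist's pose just before it. There is no depth.
- workorder.finish_job(): hands the job in, once; it reports no verdict.
The state is a dict: "time_s": time; "joints": joint angles; "dq": joint speeds; "tau": joint torques, N m; "eef_pos": TCP position; "ee_rot": TCP orientation; "force": force on the tool from outside, world axes, zero at the start; "wrist_torque": the same for the moment, N m; "grip_width": opening from 0.0 (shut) to 1.0 (fully open).
Only numpy, scipy, OpenCV 4.12 (cv2) and the standard library are available. Lean on these libraries where they do the work, as an engineer would, in place of code of your own. Each camera call takes 0.05 s, during which the arm holds its last target.

## Working session

There is one attempt and no reset: what is moved stays moved. The work goes in short steps, Python scripts to look and compute and a shell command to move; the robot and the scene stay as the last step left them, time stands still between calls to the robot, and variables do not carry over. Pictures are saved under pics/ and viewed, and the job is handed in when it is done.

```bash
ls; mkdir -p pics; python3 - <<'E'
from rig import ctrl, vision
import cv2
print(ctrl.sense())
for n in("side","top"):
    c=vision.capture(n); cv2.imwrite(f"pics/{n}0.png",c["image"][:,:,::-1]); print(n,c["mtx"],c["R"],c["t"])
E
```

```text
pics
{'time_s': 0.0, 'joints': array([-1.47235958e+00,  3.13469881e-01,  1.49845025e+00, -2.02029463e-05,
        1.33100833e+00, -2.23410870e-01]), 'dq': array([-6.97617370e-04, -8.52530209e-04, -1.00863000e-03,  1.56828285e-05,
        9.41077682e-04,  2.47058656e-04]), 'tau': array([-5.82089751e-05, -4.12262821e+01, -2.59743941e+01, -1.98570724e-04,
        4.06825668e-03,  2.29915372e-05]), 'eef_pos': array([ 166.02063129, -497.79051388,  238.71994324]), 'ee_rot': array([ 0.11282969,  0.69799288,  0.11377327, -0.69794774]), 'force': array([ 0.98719708,  0.14963175, -0.3750361 ]), 'wrist_torque': array([-0.02136493,  0.01588313,  0.03455048]), 'grip_width': 1.0004152252234535}
side [[374.69118659   0.         324.62732282]
 [  0.         374.69118659 193.97570586]
 [  0.           0.           1.        ]] [[-0.97987313 -0.19943038  0.00872798]
 [-0.12434565  0.57558287 -0.8082342 ]
 [ 0.15616277 -0.79305226 -0.58879649]] [ 526.73986918  123.42657812 1025.12406817]
top [[457.9806496    0.         317.80985216]
 [  0.         457.9806496  195.35739057]
 [  0.           0.           1.        ]] [[-1.67456375e-02 -9.99859140e-01 -1.13266284e-03]
 [-9.94954748e-01  1.67755488e-02 -9.89122364e-02]
 [ 9.89173047e-02 -5.29400184e-04 -9.95095516e-01]] [  34.70624215  548.76547669 1198.01055428]
```

View pics/side0.png

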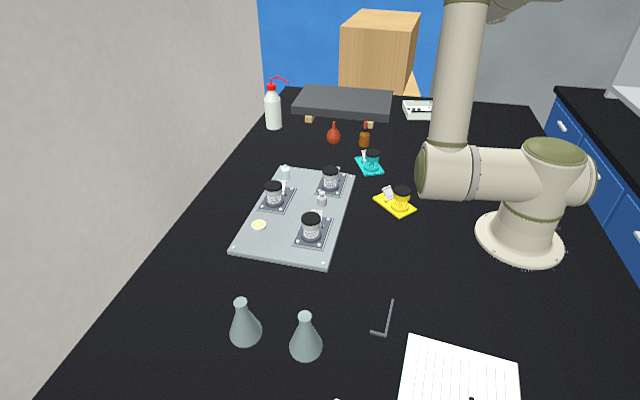

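View pics/top0.png

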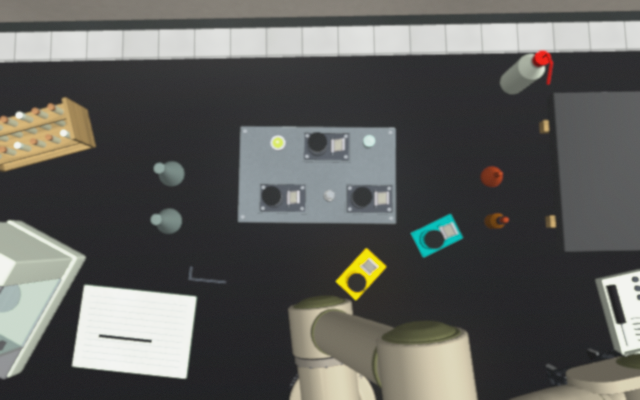

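The side view shows the base with three mounts. In the top view the black pads are at about (270,196) left, (317,142) middle and (362,196) right, with the tags on the image-right (-y) side. I'll measure on an enlarged crop.

```bash
cat > h.py <<'E'
import numpy as np
def ray(c,u,v,z):
    d=np.linalg.inv(c["mtx"])@[u,v,1.]; R=np.array(c["R"]);t=np.array(c["t"]);o=-R.T@t;d=R.T@d
    return o+d*(z-o[2])/d[2]
def proj(c,X):
    p=c["mtx"]@(np.array(c["R"])@np.array(X)+c["t"]);return p[:2]/p[2]
E
python3 - <<'E'
from rig import vision
import cv2
c=vision.capture("top"); im=c["image"][:,:,::-1]
cv2.imwrite("pics/topz.png",cv2.resize(im[115:235,230:405],(788,540),interpolation=cv2.INTER_CUBIC))
E
```

```text
(no output)
```

View pics/topz.png

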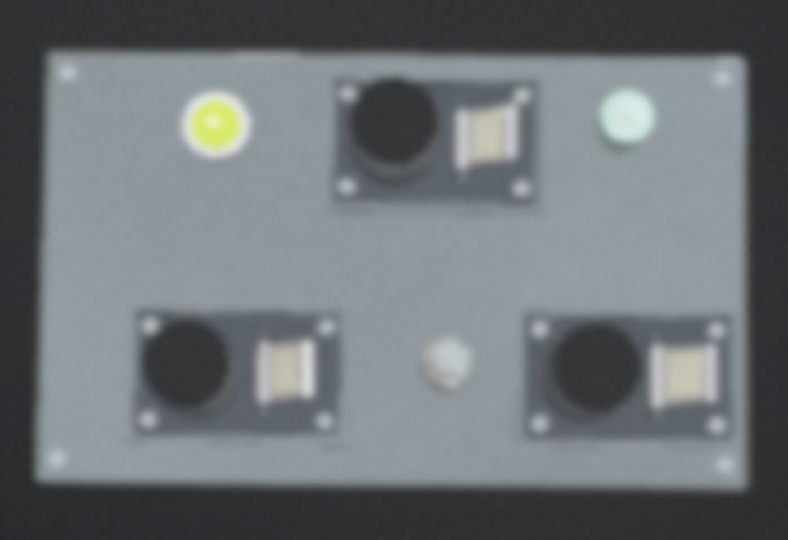

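The zoom shows the plate corners at crop (48,51), (746,57), (748,490) and (36,482), and the pads at (185,363), (393,121) and (597,367).

```bash
python3 - <<'E'
from rig import vision,ctrl
from h import *
c=vision.capture("top")
f=lambda X,Y,z: ray(c,230+(X+.5)/4.503-.5,115+(Y+.5)/4.5-.5,z)
P=[f(*p,30) for p in [(48,51),(746,57),(748,490),(36,482)]]
for p in P: print(p.round(1))
for i in range(4): print(np.linalg.norm(P[i]-P[(i+1)%4]).round(1),end=" ")
ctr=np.mean(P,0); Q=[f(*p,100) for p in [(185,363),(393,121),(597,367)]]
print("\nctr",ctr); 
loc=np.array([(-65,115),(75,0),(-65,-115)]);q=np.array(Q)[:,:2]
l=loc-loc.mean(0);m=q-q.mean(0)
th=np.arctan2((l[:,0]*m[:,1]-l[:,1]*m[:,0]).sum(),(l*m).sum());R=np.array([[np.cos(th),-np.sin(th)],[np.sin(th),np.cos(th)]])
t=q.mean(0)-R@loc.mean(0)
print("pads",q.round(1),"th",th,"t",t,"fit",(loc@R.T+t).round(1))
for p in ((58,458),(746,57)): pass
for n,l in zip("LMR",loc):
    print(n,"edge standing",(R@(l+[0,-40-25.5])+t).round(1))
print("edges between corners angle",np.arctan2(P[1][0]-P[0][0],-(P[1][1]-P[0][1])),np.arctan2(P[2][0]-P[3][0],-(P[2][1]-P[3][1])))
from scipy.spatial.transform import Rotation as Ro
s=ctrl.sense();r=s["ee_rot"];print(Ro.from_quat([r[1],r[2],r[3],r[0]]).as_matrix().round(3),s["eef_pos"])
E
```

```text
[741.6 232.5  30. ]
[ 730.7 -187.4   30. ]
[ 470.5 -179.9   30. ]
[482.3 239.5  30. ]
420.0 260.4 419.6 259.4 
ctr [606.2764718   26.16806837  30.        ]
pads [[544.2 144. ]
 [679.8  25.6]
 [538.1 -86. ]] th -0.026014726892271727 t [605.71632152  27.37738062] fit [[543.7 144. ]
 [680.7  25.4]
 [537.7 -85.9]]
L edge standing [542.   78.6]
M edge standing [679.  -40.1]
R edge standing [ 536.  -151.4]
edges between corners angle -0.025808101678094063 -0.028023212832064805
[[-0.     0.316 -0.949]
 [ 0.001 -0.949 -0.316]
 [-1.    -0.001 -0.   ]] [ 166.01307701 -497.93661958  239.00380812]
```

Everything agrees: the plate measures 420 x 260, and the pads fit their seats within 1 mm. The base is at (606,27) with yaw -0.026. Next I turn to align with the base, close the gripper and transit.

```bash
python3 -m jog '[[[0,0,0,0.1735,0,0],[0,0,0,0.1735,0,0],[0,-0.050,-0.028,0,0,0],[0,-0.050,-0.028,0,0,0],[0,-0.050,-0.028,0,0,0],[0,-0.050,-0.028,0,0,0],[0,-0.050,-0.028,0,0,0],[0,-0.050,-0.028,0,0,0],[0,-0.050,-0.028,0,0,0],[0,-0.050,-0.028,0,0,0],[0,-0.050,-0.028,0,0,0],[0,0,0,0,0,0]]]' 255 40
cat > st.py <<'E'
import sys
from rig import ctrl
from h import *
from scipy.spatial.transform import Rotation as Ro
s=ctrl.sense();r=s["ee_rot"];M=Ro.from_quat([r[1],r[2],r[3],r[0]]).as_matrix()
print("t",s["time_s"],"pos",s["eef_pos"].round(2),"F",s["force"].round(2),"grip",round(s["grip_width"],3),"j",s["joints"].round(2))
print("tilt x",M[:,0].round(3),"y",M[:,1].round(4))
if len(sys.argv)>1:
    g=np.array([float(a) for a in sys.argv[1:4]])
    print("to go tool mm",(M.T@(g-s["eef_pos"])).round(1))
E
python3 st.py 543.7 144 140
```

```text
time_s: 1.7
eef_pos: [430.1, -51.6, 239.1]
ee_rot: [0.007, -0.707, 0.007, 0.707]
force: [-0.5, 0.4, -0.9]
grip_width: 0.002
t 1.7 pos [430.1  -51.63 239.1 ] F [-0.55  0.35 -0.89] grip 0.002 j [-0.39  0.11  1.75  0.    1.28  1.2 ]
tilt x [-0.     0.001 -1.   ] y [-1.950e-02 -9.998e-01 -5.000e-04]
to go tool mm [  99.2 -197.8 -109.8]
```

```bash
python3 -m jog '[[[0,-0.045,-0.025,0,0,0],[0,-0.045,-0.025,0,0,0],[0,-0.045,-0.025,0,0,0],[0,-0.045,-0.025,0,0,0],[0.02,-0.018,-0.010,0,0,0],[0.04,0,0,0,0,0],[0.039,0,0,0,0,0],[0,0,0,0,0,0],[0,0,0,0,0,0]]]'
python3 st.py 543.7 144 112
python3 - <<'E'
from rig import vision
import cv2
for n in("side","top"):
    c=vision.capture(n); im=c["image"][:,:,::-1]
    im=im[130:290,200:400] if n=="side" else im[85:235,220:420]
    cv2.imwrite(f"pics/{n}1.png",cv2.resize(im,None,fx=3.5,fy=3.5,interpolation=cv2.INTER_CUBIC))
E
```

```text
time_s: 2.82
eef_pos: [545.1, 140.0, 142.0]
ee_rot: [-0.009, 0.708, -0.009, -0.706]
force: [-0.2, 0.1, 0.3]
grip_width: -0.001
t 2.825 pos [545.08 140.03 141.98] F [-0.17  0.11  0.25] grip -0.001 j [ 0.04  0.48  1.51 -0.    1.14  1.64]
tilt x [ 0.002  0.    -1.   ] y [-2.590e-02 -9.997e-01 -1.000e-04]
to go tool mm [30.  -3.9  1.5]
```

View pics/side1.png

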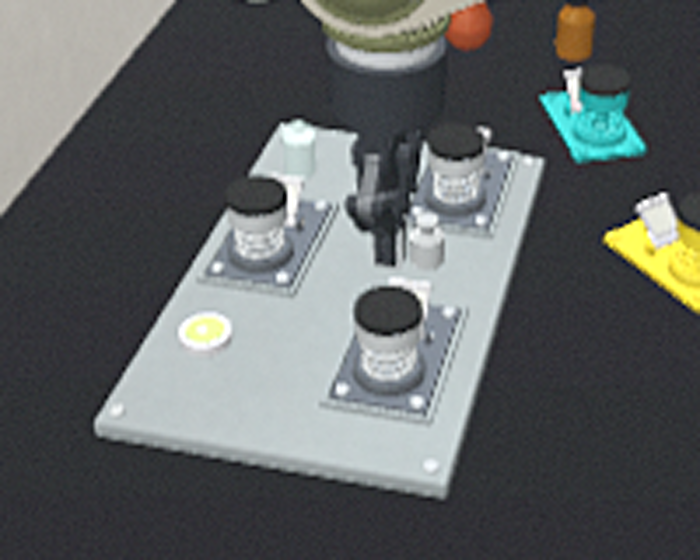

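```bash
python3 - <<'E'
from rig import vision
from h import *
for n in("side","top"):
    c=vision.capture(n)
    for X in ([545.1,140,134],[543.7,144,100],[680,25,100],[538,-86,100]): 
        p=proj(c,X); o=(200,130) if n=="side" else (220,85); print(n,X,p.round(1),((p-o)*3.5).round())
E
```

```text
side [545.1, 140, 134] [310.7 205.3] [388. 264.]
side [543.7, 144, 100] [311.1 217.1] [389. 305.]
side [680, 25, 100] [273.5 184.2] [257. 190.]
side [538, -86, 100] [330.5 169.3] [457. 137.]
top [545.1, 140, 134] [270.9 193.5] [178. 380.]
top [543.7, 144, 100] [270.7 195.5] [177. 387.]
top [680, 25, 100] [317.1 141.4] [340. 197.]
top [538, -86, 100] [362.2 196.2] [498. 389.]
```

View pics/top1.png

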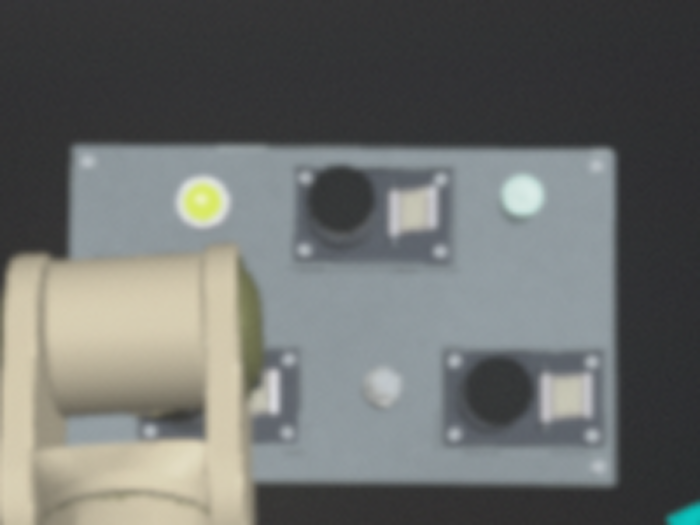

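The side view puts the closed fingertips at crop (385,260), and FK projects them to (388,264). The pad tops also project onto their image positions, so this is consistent. Now I press the left pad.

```bash
cat > f.py <<'E'
from rig import ctrl,vision
import numpy as np
z=[];F=[]
for i in range(5):
    vision.capture("side"); s=ctrl.sense(); z.append(s["eef_pos"]);F.append(s["force"])
print("t",s["time_s"],"mean pos",np.mean(z,0).round(2),"F",np.mean(F,0).round(2),"sd",np.std(F,0).round(2))
E
python3 -m jog '[[[0.015,-0.004,0.0015,0,0,0],[0.015,0,0,0,0,0],[0,0,0,0,0,0],[0,0,0,0,0,0]]]'; python3 f.py
python3 -m jog '[[[0.004,0,0,0,0,0],[0.004,0,0,0,0,0],[0.002,0,0,0,0,0],[0.002,0,0,0,0,0],[0,0,0,0,0,0],[0,0,0,0,0,0],[0,0,0,0,0,0]]]'; python3 f.py
```

```text
time_s: 3.52
eef_pos: [542.9, 144.7, 110.3]
ee_rot: [0.009, -0.707, 0.009, 0.707]
force: [-0.0, 0.1, 0.5]
grip_width: -0.002
t 3.775 mean pos [542.99 144.62 110.56] F [-0.14 -0.27  0.21] sd [0.43 0.5  0.42]
time_s: 4.65
eef_pos: [543.2, 144.7, 99.4]
ee_rot: [-0.009, 0.708, -0.009, -0.707]
force: [-3.8, -0.2, 11.3]
grip_width: 0.004
t 4.9 mean pos [543.21 144.67  99.36] F [-2.87  0.06 10.9 ] sd [0.46 0.49 0.45]
```

```bash
python3 -m jog '[[[-0.01,0,0,0,0,0],[-0.03,0,0,0,0,0],[0,0.029,-0.035,0,0,0],[0,0.029,-0.035,0,0,0],[0,0.029,-0.035,0,0,0],[0,0.0285,-0.0355,0,0,0],[0,0,0,0,0,0],[0,0,0,0,0,0]]]'; python3 st.py 680.7 25.4 112
```

```text
time_s: 5.9
eef_pos: [679.8, 26.1, 137.8]
ee_rot: [0.009, -0.707, 0.009, 0.708]
force: [-0.1, -0.3, 0.7]
grip_width: 0.001
t 5.9 pos [679.82  26.14 137.76] F [-0.06 -0.26  0.71] grip 0.001 j [-0.13  0.74  1.09  0.    1.31  1.46]
tilt x [-0.001  0.    -1.   ] y [-2.500e-02 -9.997e-01 -4.000e-04]
to go tool mm [25.8  0.7 -0.9]
```

```bash

python3 -m jog '[[[0.014,0,0,0,0,0],[0.013,0,0,0,0,0],[0,0,0,0,0,0],[0,0,0,0,0,0]]]'; python3 f.py
python3 -m jog '[[[0.004,0,0,0,0,0],[0.004,0,0,0,0,0],[0.002,0,0,0,0,0],[0.002,0,0,0,0,0],[0,0,0,0,0,0],[0,0,0,0,0,0],[0,0,0,0,0,0]]]'; python3 f.py
```

```text
time_s: 6.4
eef_pos: [680.4, 25.8, 111.5]
ee_rot: [-0.009, 0.707, -0.009, -0.707]
force: [0.5, -0.1, -0.5]
grip_width: 0.005
t 6.65 mean pos [680.57  25.65 111.74] F [-0.14 -0.2  -0.17] sd [0.49 0.45 0.65]
time_s: 7.52
eef_pos: [680.5, 25.6, 99.5]
ee_rot: [-0.009, 0.707, -0.009, -0.707]
force: [1.0, 0.0, 4.8]
grip_width: -0.001
t 7.775 mean pos [680.55  25.62  99.45] F [ 0.75 -0.16  4.8 ] sd [0.6  0.45 0.41]
```

```bash
python3 -m jog '[[[-0.01,0,0,0,0,0],[-0.03,0,0,0,0,0],[0,0.029,0.035,0,0,0],[0,0.029,0.035,0,0,0],[0,0.029,0.035,0,0,0],[0,0.0285,0.035,0,0,0],[0,0,0,0,0,0],[0,0,0,0,0,0]]]'; python3 st.py 537.7 -85.9 112
```

```text
time_s: 8.78
eef_pos: [537.8, -86.1, 139.5]
ee_rot: [-0.009, 0.707, -0.009, -0.707]
force: [0.4, 0.1, -0.7]
grip_width: -0.003
t 8.775 pos [537.78 -86.09 139.47] F [ 0.44  0.11 -0.67] grip -0.003 j [-0.37  0.45  1.57  0.    1.12  1.22]
tilt x [ 0.  0. -1.] y [-2.530e-02 -9.997e-01 -2.000e-04]
to go tool mm [27.5 -0.2  0.1]
```

```bash

python3 -m jog '[[[0.014,0,0,0,0,0],[0.014,0,0,0,0,0],[0,0,0,0,0,0],[0,0,0,0,0,0]]]'; python3 f.py
python3 -m jog '[[[0.004,0,0,0,0,0],[0.004,0,0,0,0,0],[0.002,0,0,0,0,0],[0.002,0,0,0,0,0],[0,0,0,0,0,0],[0,0,0,0,0,0],[0,0,0,0,0,0]]]'; python3 f.py
```

```text
time_s: 9.28
eef_pos: [537.7, -86.2, 111.2]
ee_rot: [0.009, -0.707, 0.009, 0.707]
force: [0.3, 0.1, 0.6]
grip_width: -0.001
t 9.525 mean pos [537.69 -86.32 111.57] F [ 0.12 -0.02 -0.  ] sd [0.72 0.19 0.38]
time_s: 10.4
eef_pos: [537.8, -86.4, 100.5]
ee_rot: [-0.009, 0.707, -0.009, -0.707]
force: [-3.4, 1.0, 12.6]
grip_width: -0.004
t 10.65 mean pos [537.82 -86.4  100.48] F [-3.97  1.08 12.94] sd [0.35 0.4  0.2 ]
```

The forces, each at roughly 8 mm depth, were 10.9 N left, 4.8 N middle and 12.9 N right, so the middle mount is the soft one. I move above its tag.

```bash
python3 -m jog '[[[-0.01,0,0,0,0,0],[-0.03,0,0,0,0,0],[0,-0.010,-0.035,0,0,0],[0,-0.010,-0.035,0,0,0],[0,-0.010,-0.035,0,0,0],[0,-0.011,-0.035,0,0,0],[0,0,0,0,0,0],[0,0,0,0,0,0]]]'; python3 st.py 678.8 -48.5 88
python3 - <<'E'
from rig import vision,ctrl
import cv2
c=vision.capture("wrist"); cv2.imwrite("pics/w1.png",c["image"][:,:,::-1])
c=vision.capture("side");im=c["image"][:,:,::-1][130:290,200:400]; cv2.imwrite("pics/side2.png",cv2.resize(im,None,fx=3.5,fy=3.5,interpolation=cv2.INTER_CUBIC))
E
```

```text
time_s: 11.65
eef_pos: [677.9, -48.9, 138.7]
ee_rot: [0.009, -0.707, 0.009, 0.707]
force: [0.2, -0.7, 0.0]
grip_width: -0.004
t 11.65 pos [677.92 -48.94 138.74] F [ 0.17 -0.69  0.01] grip -0.004 j [-0.24  0.74  1.09 -0.    1.31  1.35]
tilt x [-0.001  0.    -1.   ] y [-2.520e-02 -9.997e-01 -1.000e-04]
to go tool mm [50.7 -0.5 -0.9]
```

View pics/w1.png

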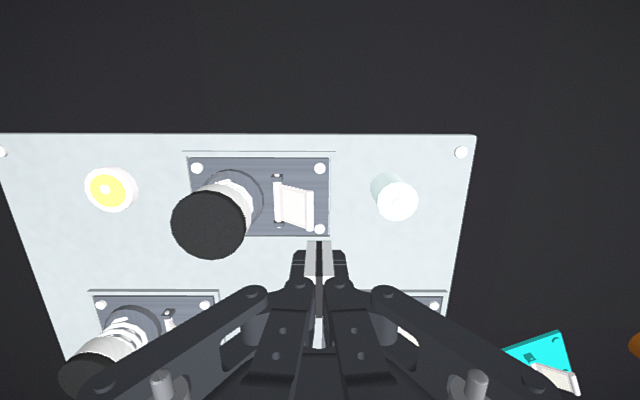

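View pics/side2.png

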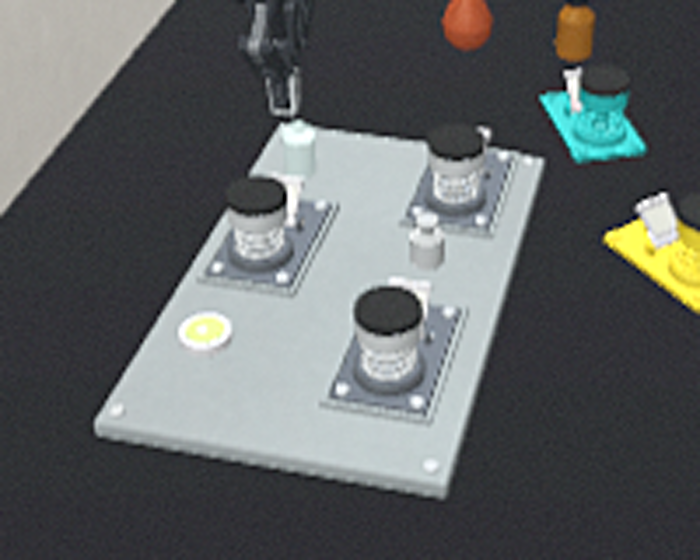

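The wrist view shows the middle tag standing at about (295,205), with narrow fingertips at (318,245). The tip is only about 13 mm thick, so I start over the edge (offset about -65) and follow it outward while pushing down.

```bash
python3 -m jog '[[[0.02,-0.0095,-0.001,0,0,0],[0.02,0,0,0,0,0],[0.015,0,0,0,0,0],[0,0,0,0,0,0],[0,0,0,0,0,0]]]'; python3 st.py 678.8 -39.5 80
python3 - <<'E'
from rig import vision,ctrl
import cv2
c=vision.capture("wrist"); cv2.imwrite("pics/w2.png",c["image"][:,:,::-1])
c=vision.capture("side");im=c["image"][:,:,::-1][140:220,240:340]; cv2.imwrite("pics/side3.png",cv2.resize(im,None,fx=6,fy=6,interpolation=cv2.INTER_CUBIC))
E
```

```text
time_s: 12.38
eef_pos: [680.1, -39.6, 85.3]
ee_rot: [-0.009, 0.708, -0.009, -0.707]
force: [-0.7, -0.2, -0.9]
grip_width: -0.004
t 12.375 pos [680.09 -39.63  85.28] F [-0.71 -0.17 -0.88] grip -0.004 j [-0.23  0.79  1.14 -0.    1.21  1.37]
tilt x [ 0.001 -0.    -1.   ] y [-2.540e-02 -9.997e-01  3.000e-04]
to go tool mm [ 5.3 -0.1  1.3]
```

View pics/w2.png

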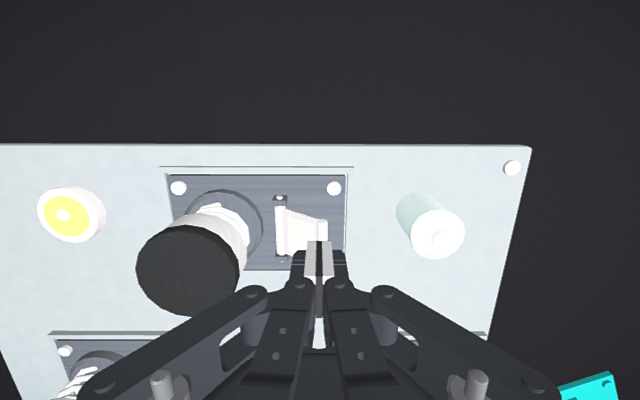

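View pics/side3.png

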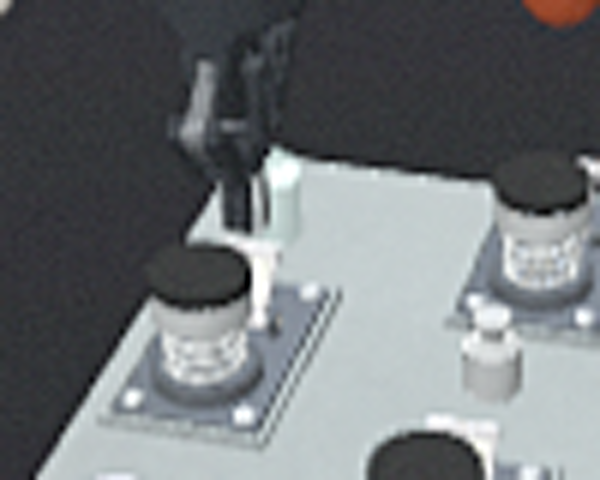

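The fingertips are directly over the tag's free edge. I push down and slightly outward.

```bash
python3 -m jog '[[[0.005,0,0,0,0,0],[0.005,0.001,0,0,0,0],[0.005,0.0015,0,0,0,0],[0.005,0.0015,0,0,0,0],[0.005,0.001,0,0,0,0],[0.004,0.001,0,0,0,0],[0,0,0,0,0,0],[0,0,0,0,0,0]]]'; python3 f.py
```

```text
time_s: 13.48
eef_pos: [679.5, -45.2, 55.2]
ee_rot: [0.009, -0.707, 0.009, 0.707]
force: [0.2, -0.5, -0.9]
grip_width: -0.0
t 13.725 mean pos [679.6  -45.28  55.35] F [ 0.08 -0.02 -0.53] sd [0.49 0.37 0.46]
```

```bash
python3 - <<'E'
from rig import vision,ctrl
import cv2
c=vision.capture("wrist"); cv2.imwrite("pics/w3.png",c["image"][:,:,::-1])
c=vision.capture("side");im=c["image"][:,:,::-1][140:220,240:340]; cv2.imwrite("pics/side4.png",cv2.resize(im,None,fx=6,fy=6,interpolation=cv2.INTER_CUBIC))
E
```

```text
(no output)
```

View pics/w3.png

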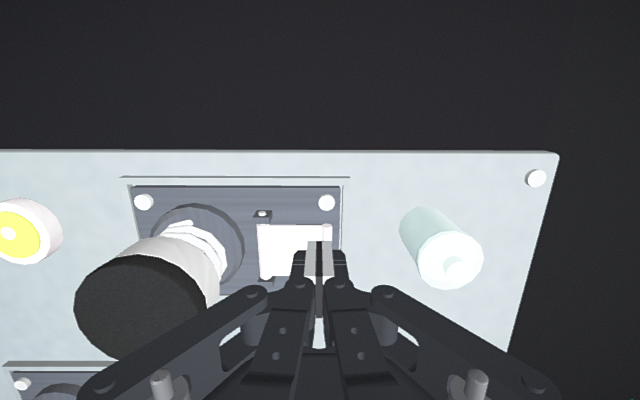

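View pics/side4.png

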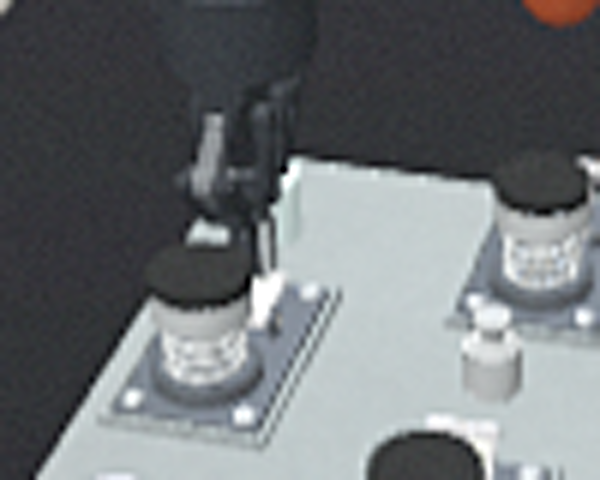

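The tag is folded almost flat, with its edge just beyond the tip at (327,240). I press the last few millimetres onto the stop.

```bash
python3 -m jog '[[[0.002,0.002,0,0,0,0],[0.001,0,0,0,0,0],[0.001,0,0,0,0,0],[0,0,0,0,0,0],[0,0,0,0,0,0]]]'; python3 f.py
```

```text
time_s: 14.45
eef_pos: [680.0, -47.0, 53.3]
ee_rot: [-0.009, 0.708, -0.009, -0.707]
force: [-4.7, 4.0, 13.3]
grip_width: -0.001
t 14.7 mean pos [679.97 -47.03  53.3 ] F [-5.02  3.29 13.19] sd [0.5  0.42 0.55]
```

It is firm on its stop: 13 N with the tip at 45 mm. I retreat straight up and clear, then check.

```bash
python3 -m jog '[[[-0.005,0,0,0,0,0],[-0.04,0,0,0,0,0],[-0.06,0,0,0,0,0],[-0.05,0,0,0,0,0],[-0.02,0,0.05,0,0,0],[0,0,0.05,0,0,0],[0,0,0.05,0,0,0],[0,0,0.05,0,0,0],[0,0,0.05,0,0,0],[0,0.05,0,0,0,0],[0,0.05,0,0,0,0],[0,0,0,0,0,0]]]';python3 -m jog '[[[0,0.06,0,0,0,0],[0,0.06,0,0,0,0],[0,0.06,0,0,0,0],[0,0,0,0,0,0],[0,0,0,0,0,0]]]'
python3 st.py
python3 - <<'E'
from rig import vision
import cv2
c=vision.capture("top");im=c["image"][:,:,::-1];cv2.imwrite("pics/topz5.png",cv2.resize(im[115:235,230:405],(788,540),interpolation=cv2.INTER_CUBIC))
c=vision.capture("side");im=c["image"][:,:,::-1][130:290,200:400]; cv2.imwrite("pics/side5.png",cv2.resize(im,None,fx=3.5,fy=3.5,interpolation=cv2.INTER_CUBIC))
E
```

```text
time_s: 16.2
eef_pos: [426.8, -143.5, 226.2]
ee_rot: [0.01, -0.707, 0.011, 0.707]
force: [0.2, 0.5, 0.0]
grip_width: -0.0
time_s: 16.82
eef_pos: [422.8, -319.9, 226.1]
ee_rot: [0.009, -0.707, 0.008, 0.707]
force: [-0.4, 0.2, -0.2]
grip_width: -0.001
t 16.825 pos [ 422.76 -319.89  226.08] F [-0.39  0.19 -0.2 ] grip -0.001 j [-0.87  0.33  1.5   0.    1.3   0.73]
tilt x [-0.     0.001 -1.   ] y [-2.470e-02 -9.997e-01 -9.000e-04]
```

View pics/topz5.png

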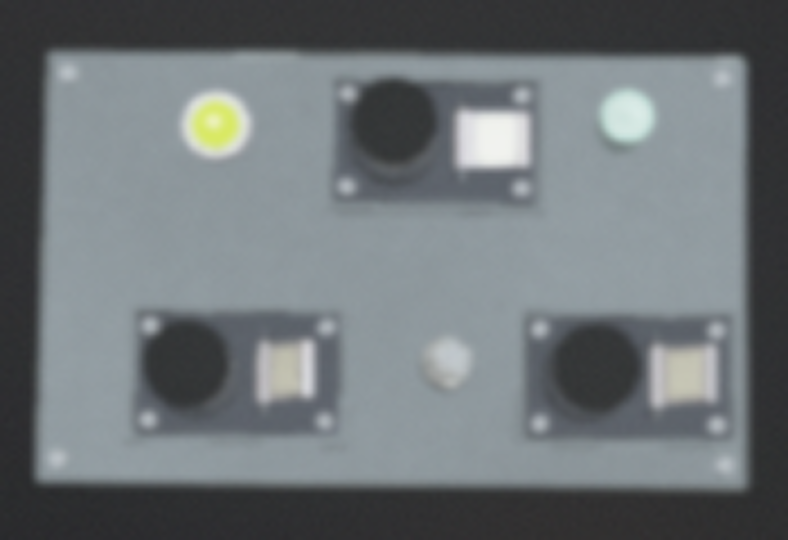

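View pics/side5.png

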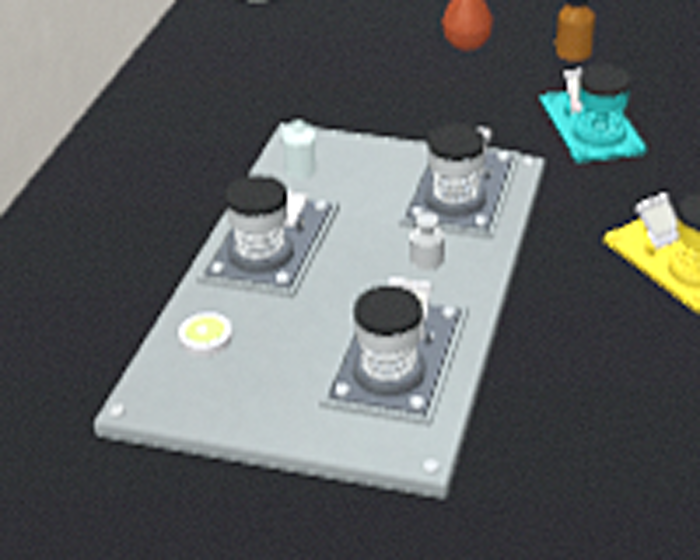

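In the top view the middle tag is flat (bright, spanning crop 458-531). The other two tags still stand, and the mounts and loose items are at the same pixels as before. Handing in.

```bash
python3 -c "
from rig import workorder; print(workorder.finish_job())"
```

```text
the job is handed in; nothing more can be done
None
```

The middle mount is the soft one, and its service tag is now folded flat. The left and right tags are still standing. I handed the job in at about 17 s on the robot's clock, with the arm well clear of everything.

I pressed the three pads with closed fingertips from left to right:

| Mount | Depth pressed | Push back |
|---|---|---|
| Left | about 8.6 mm | 10.9 N |
| Middle | about 8.5 mm | 4.8 N |
| Right | about 7.5 mm | 12.9 N |

- **Tag:** I pushed the middle tag down from above until it stopped firmly, at about 13 N with the fingertips 45 mm above the bench.
- **Last pictures:** the top and side views show the middle tag flat. The mounts and the loose things on the base are where they were in the first pictures. I did not compare the flasks and hex key on the bench in the last pictures, but the arm did not come near them.
- **One small disagreement:** the left reading scales to about 7.6 N at 6 mm, just under the stated 8 to 11 N. It is still about twice the middle mount's, so it does not change which mount is softest.

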